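# Quarter turn on a trolley wheel's axle screw

## Task

Take the larger of the two T-handle hex keys (the one with the longer crossbar) out of the wooden stand and put it down the bore of the wheel's hub, where the axle screw's hex socket sits out of sight: resting lightly on the screw, turn the key until it drops in, never forcing it. Then tighten the screw about a quarter turn clockwise (seen from above) and let go, leaving the key standing fully home in the screw. Leave everything else where it is.

Things in the scene. Friction and masses are not known exactly. Their poses are not given: they have to be found in the camera images.
- key: The larger T-handle hex key, loose, about 0.32 kg, upright in one of the stand's two holes (which one varies). Origin at the centre of its lower tip, z up the stem, x along the crossbar. Above the tip: round collar of 36 mm diameter from 62 to 67 mm, neck of 12 mm diameter to 95 mm, black crossbar 100 long (x), 18 wide (y), 16 high from 95 to 111 mm.
- key_tip (a point): Centre of the larger key's lower tip, same axes as key. A blunt cone to 4 mm above it (diameter 15 growing to 18 mm), then a steel hexagon, 19 mm across flats and 22 across corners, up to 62 mm; two flats face the key's +x and -x.
- key_bar (a point): Centre of the larger key's crossbar, 103 mm above its tip; axes as key.
- small_key: The smaller key, same form, crossbar only 65 mm long, hexagon 12 mm across flats: too small for the screw. Stands in the other hole; to be left there. Origin at its tip, 8 mm above the table; its crossbar's top is 119 mm above the table: carry the larger key clear of it.
- stand: Fixed wooden block 70 (x) by 210 (y) by 70 mm high, origin at the centre of its underside. Two upright through holes of 26 mm diameter, 60 mm either side of the centre along its y. The keys hang in them by their collars, tips 8 mm above the table; lift more than 62 mm to clear the block.
- wheel: Hand-truck wheel, fixed, lying flat: black tyre 200 mm in diameter, 46 mm high, with an aluminium hub of 60 mm diameter in the middle, rising to 70 mm above the table. Origin on its axis at table height. It and the stand change places between left and right.
- bore_mouth (a point): On the wheel's axis at the hub's top face, 70 mm above the table: mouth of a round bore of 26 mm diameter, 30 mm deep, at the bottom of which the screw lies. A push of 5 to 10 N down the bore is plenty; beyond about 15 N the key is being forced.
- screw_face (a point): On the wheel's axis at the axle screw's face, 40 mm above the table. In it a hexagonal socket 20 mm across flats, 12 mm deep, at an unknown angle, unrelated to the wheel's yaw. The key's cone always enters 4 mm, then the hexagon rests on the rim until its flats match within about 5 degrees: turning 60 degrees finds it. Fully home, the tip is 12 mm below.
- screw (a joint): Angle by which the axle screw has been turned since the start, rad: 0 at the start whatever the socket's angle, growing clockwise seen from above (tightening). Moves stiffly, with about 0.06 N m of friction, and stays where it is left. The fit has up to 6 degrees of play either way. A key caught only by its edge can drag the screw along before it is home: then rock it back and forth under light pressure.
- washer: Loose steel washer, 40 mm diameter, flat on the table between wheel and stand, near the robot; bystander.
- driver: Loose screwdriver, 160 mm long, lying beyond the stand; bystander.
- castor: Loose spare castor on its 70 mm square plate, 107 mm high, beyond and between wheel and stand; bystander.
- jar: Loose white jar with a lid, 54 mm diameter, 60 mm high, between wheel and stand; bystander.

How it is judged (in metres and radians):
On the way, in this order (a step that is already met when the one before it is completed fails the run):
1. the larger key is lifted out of the stand (height (world z) of key_tip above 0.075 m), for 0.1 s.
2. the key has dropped fully into the screw's socket, the screw not yet turned (z of key_tip in the frame of screw_face below -0.009 m and horizontal distance between key_tip and screw_face below 0.004 m and value of joint screw below 0.5 rad), for 0.1 s.
3. the screw is turned about a quarter turn clockwise (value of joint screw between 1.22 and 1.92 rad), for 0.1 s.
At the end, for the whole second after the job is handed in: The screw is turned clockwise by 70 to 110 degrees from its start; the larger key stands in its socket, tip at least 9 mm below the screw's face and within 4 mm of its axis, leaning less than 8.5 degrees, at rest; the smaller key is still within 20 mm of where it stood in the stand (all of step 3 and z of key_tip in the frame of screw_face below -0.009 m and horizontal distance between key_tip and screw_face below 0.004 m and angle between key's own z axis and vertical below 0.15 rad and linear speed of key below 0.02 m/s and distance of small_key from where it was at the start of the episode below 0.02 m); the robot touches nothing.
It fails at once if the key is forced on or in the screw (its contact forces add up to over 60 N; a push of some 20 N when wedged on the rim) (contact force between key and screw above 60 N).
It fails at once if the key is forced against the wheel with more than 50 N (contact force between key and wheel above 50 N).
It fails at once if the smaller key is pulled out or shifted more than 20 mm (distance of small_key from where it was at the start of the episode above 0.02 m).
It fails at once if a bystander is moved more than 30 mm (distance of any of washer, driver, jar, castor from where it was at the start of the episode above 0.03 m).
It also fails if it takes over 51 s, if anything falls off the work surface, if the arm or the gripper's body presses on something with over 40 N, if the wrist force passes 120 N, or if a joint passes its speed limit or range.

## Robot

A 7-joint arm with a two-finger parallel gripper is mounted at the origin on the work surface. World frame = base frame: x ahead of the robot, y to its left, z up, the work surface at z = 0. Lengths are in mm, angles in rad, forces in N, time in s.
With the tool pointing down it reaches from about 425 to 1025 mm from the base axis. Payload 3.6 kg.
Tool frame: the origin (TCP) lies between the finger pads; the fingertips stand 17 mm ahead of it and the grasp point (between the pads) lies 2 mm behind it; z points along the fingers, y is the direction in which the jaws open and shut (so a half turn about z gives the same grasp; the last joint's range is limited). The gripper opens to 85 mm and grips with 20 to 120 N. Pads are 22 mm wide; open, the fingers measure 114 mm over their backs; the gripper's body (76 mm by 85 mm) begins 54 mm behind the grasp point. The pads swing forward as they close: fully open they stand 13 mm farther back than shut.
Start: joints at [-1.252, 0.591, 0.048, 1.609, -0.033, 0.943, -0.034], TCP at [290.184, 664.397, 248.302] pointing down, gripper open.
Joint ranges: [-2.69, 2.69], [-0.47, 2.24], [-1.27, 1.36], [0.19, 2.51], [-1.53, 4.68], [0.08, 2.07], [-3.09, 3.09]. Speed limits (rad/s): [2.57, 2.57, 3.14, 3.14, 3.14, 3.14, 3.14].

## Interface

Orientations are given as a 3x3 rotation matrix whose columns are the frame's x, y, z axes.
In Python, from bench import telemetry, imaging, ticket gives the robot as it stands.
- The arm moves only by the shell command python3 -m inch 'ROWS' [FORCE]. ROWS is JSON, a list that holds one entry, the list of rows, each a list of 7 numbers: the turn, a rotation vector about the tool's x, y, z in degrees, then the shift along the tool's x, y, z in cm, then the finger opening in cm, from 0 to 8.54. A call has 1 to 12 rows; each row shifts and turns the commanded pose from where the row before left it, along the tool's axes as they then stand; what a row does not reach is not made up. A row lasts 1/12 s, in which the tool goes at most 41.7 mm and 7.16 degrees, less where a joint would pass 70% of its speed; a pose out of reach is approached as far as the arm can. A call with a gripper value outside its range is refused whole. The fingers move at their own pace and stop on an object; FORCE is the grip in N (left out, the last holds). Time passes only in rows, so rows that do not move let the fingers close. It gives the time, the measured TCP pose, the force and the opening at its end, in the units of the state.
- telemetry.get_state(): the state, without advancing time (a new reading comes with each control period).
- imaging.get_image(name): name is "scene" or "top" or "wrist"; returns a dict with "pixels" (480x640x3 uint8, red, green, blue), "depth" (480x640 float32, mm along the optical axis (not along the pixel's ray), 0 where there is no reading), "fovy" (degrees; the focal length in pixels is half the picture's height over the tangent of half this angle, whatever the lens; pixels are square), "cx", "cy" (the principal point, pixels), "eye" and "attitude" of the camera in the world; the wrist camera has in their place "hand_eye" (4x4, takes a point from camera to tool coordinates, whose origin is the TCP and whose axes are the flange's). Camera axes: x right, y down, z forward; pixel columns grow to the right and rows downward; lengths in mm; the calibration is good to about 2 mm. The wrist camera is an equidistant fisheye: a pixel r from the principal point sees the ray r / f radians off the axis. A picture is of the moment at which its call begins: read the wrist's pose just before it.
- ticket.sign_off(): hands the job in, once; it reports no verdict.
The state is a dict: "time": time; "joint_positions": joint angles; "qd": joint speeds; "effort": joint torques, N m; "tool_pos": TCP position; "tool_rot": TCP orientation; "wrist_force": force on the tool from outside, world axes, zero at the start; "ft_torque": the same for the moment, N m; "grip_width": finger opening in mm.
Only numpy, scipy, OpenCV 4.12 (cv2) and the standard library are available. Lean on these libraries where they do the work, as an engineer would, in place of code of your own. Each camera call takes 0.05 s, during which the arm holds its last target.

## Working session

There is one attempt and no reset: what is moved stays moved. The work goes in short steps, Python scripts to look and compute and a shell command to move; the robot and the scene stay as the last step left them, time stands still between calls to the robot, and variables do not carry over. Pictures are saved under pics/ and viewed, and the job is handed in when it is done.

```bash
ls; mkdir -p pics
cat > h.py <<'E'
import numpy as np,cv2
from bench import telemetry, imaging, ticket
def grab(n,fn):
    d=imaging.get_image(n); cv2.imwrite('pics/'+fn+'.png',d['pixels'][:,:,::-1]); np.save('pics/'+fn+'.npy',d,allow_pickle=True); return d
def load(fn): return np.load('pics/'+fn+'.npy',allow_pickle=True).item()
def pt(d,u,v,z=None):
    f=240/np.tan(np.radians(d['fovy'])/2)
    r=np.array([(u-d['cx'])/f,(v-d['cy'])/f,1.]); R=np.array(d['attitude']); e=np.array(d['eye'])
    w=R@r
    if z is None: return e+w*d['depth'][int(v),int(u)]
    return e+w*(z-e[2])/w[2]
E
python3 - <<'E'
from h import *
np.set_printoptions(precision=3,suppress=True)
print(telemetry.get_state())
for n in['top','scene']:
    d=grab(n,n+'0'); print({k:v for k,v in d.items() if k not in('pixels','depth')})
E
```

```text
pics
{'time': 0.0, 'joint_positions': array([-1.252,  0.592,  0.048,  1.61 , -0.033,  0.943, -0.034]), 'qd': array([ 0.001, -0.   , -0.   , -0.001,  0.   , -0.001, -0.001]), 'effort': array([  0.   , -54.87 ,   1.547, -19.812,   0.009,   0.009,   0.   ]), 'tool_pos': array([289.914, 663.658, 247.146]), 'tool_rot': array([[-0.916,  0.4  , -0.001],
       [ 0.4  ,  0.916, -0.002],
       [-0.   , -0.002, -1.   ]]), 'wrist_force': array([ 0.057,  0.296, -0.412]), 'ft_torque': array([-0.017,  0.06 , -0.031]), 'grip_width': 85.3334276416208}
{'fovy': 48.52859157158401, 'cx': 320.82447970139, 'cy': 242.35732390347854, 'eye': array([492.544,  13.251, 914.14 ]), 'attitude': array([[ 0.024, -0.996,  0.087],
       [-1.   , -0.025, -0.01 ],
       [ 0.012, -0.087, -0.996]])}
{'fovy': 49.85937127030654, 'cx': 319.3511985391537, 'cy': 238.97435165789395, 'eye': array([996.438,  66.239, 847.473]), 'attitude': array([[-0.129,  0.854, -0.505],
       [ 0.992,  0.116, -0.056],
       [ 0.011, -0.508, -0.861]])}
```

View pics/top0.png

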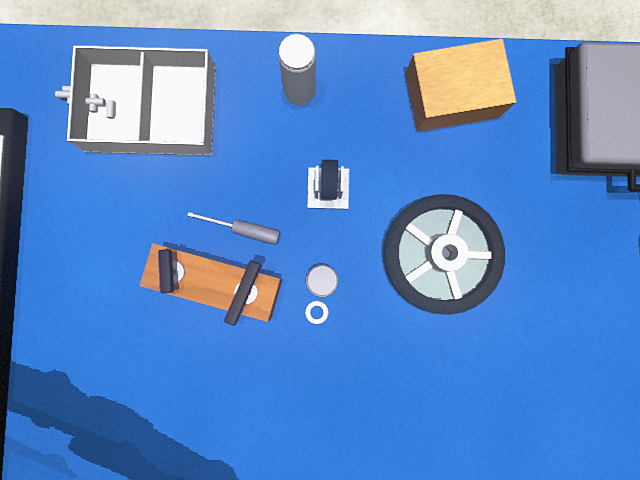

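View pics/scene0.png

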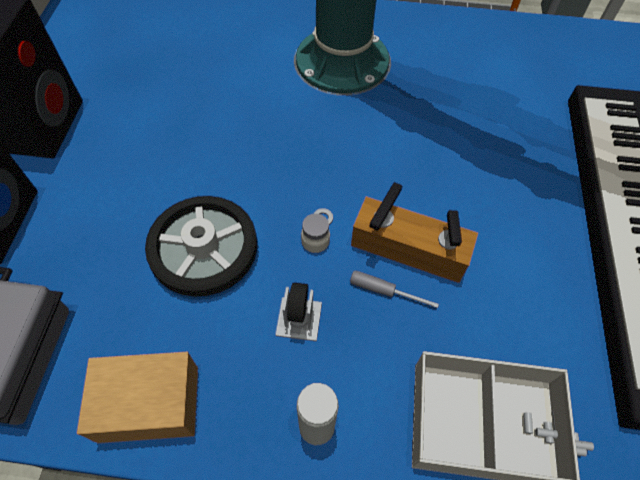

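The top view shows the stand at about (210,282). The larger key is in its right-hand hole, with its bar centred near (244,292), and the small key is at (167,271). The wheel hub is at (450,252). I'll enlarge both areas.

Run:
```python
from h import *
d=load('top0');p=d['pixels'][:,:,::-1]
a=cv2.resize(p[235:335,130:290],None,fx=5,fy=5,interpolation=cv2.INTER_CUBIC)
b=cv2.resize(p[205:300,400:500],None,fx=6,fy=6,interpolation=cv2.INTER_CUBIC)
cv2.imwrite('pics/a.png',a);cv2.imwrite('pics/b.png',b)
```

```text
(no output)
```

View pics/a.png

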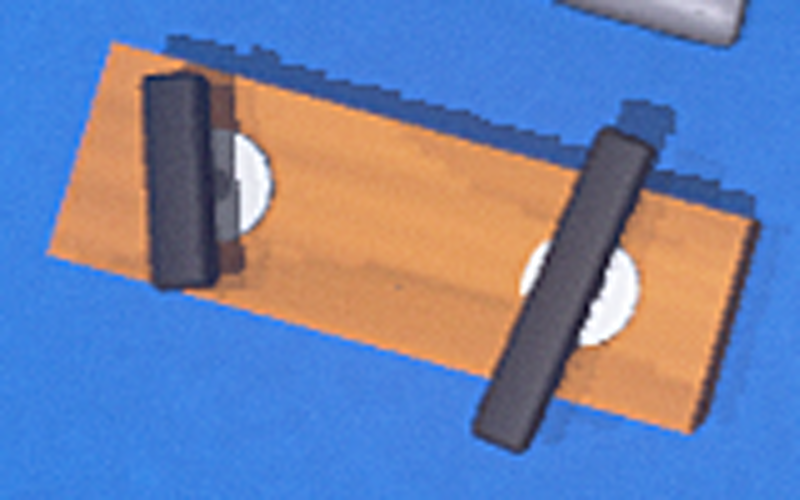

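View pics/b.png

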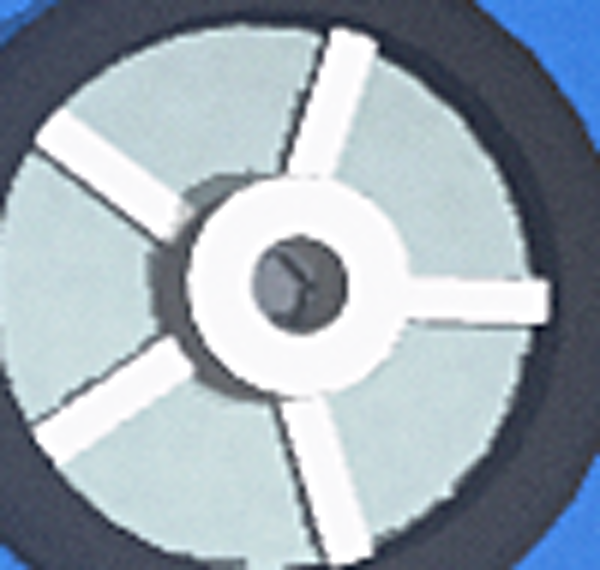

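The crops put the large bar's ends at about (256,262.6) and (229.6,323.4), and the bore mouth centre at (450,252.5).

Run:
```python
from h import *
np.set_printoptions(precision=2,suppress=True)
d=load('top0')
e1=pt(d,130+630/5,235+138/5,119);e2=pt(d,130+498/5,235+442/5,119)
print(e1,e2,(e1+e2)/2,np.linalg.norm(e1-e2),np.degrees(np.arctan2(*(e1-e2)[[1,0]])))
print('depth',pt(d,243,293),pt(d,250,278),pt(d,236,309))
print('collar',pt(d,130+580/5,235+292/5,75))
print('bore',pt(d,450,252.5,70), 'hub',pt(d,400+298/6,205+285/6,70), pt(d,461,252))
s=load('scene0')
cv2.imwrite('pics/c.png',cv2.resize(s['pixels'][170:290,340:480,::-1],None,fx=5,fy=5,interpolation=cv2.INTER_CUBIC))
cv2.imwrite('pics/d.png',cv2.resize(s['pixels'][190:300,140:260,::-1],None,fx=5,fy=5,interpolation=cv2.INTER_CUBIC))
st=telemetry.get_state();R=st['tool_rot'];print(np.degrees(np.arctan2(R[1,:2],R[0,:2])))
```

```text
[529.49 100.97 119.  ] [438.79 136.81 119.  ] [484.14 118.89 119.  ] 97.5299733765084 -21.558010518405993
depth [483.91 118.71 118.81] [506.39 109.25 117.77] [460.04 128.41 117.34]
collar [482.92 119.81  75.  ]
bore [ 555.36 -201.73   70.  ] hub [ 555.35 -201.2    70.  ] [ 556.77 -219.99   67.58]
[156.41  66.41]
```

View pics/c.png

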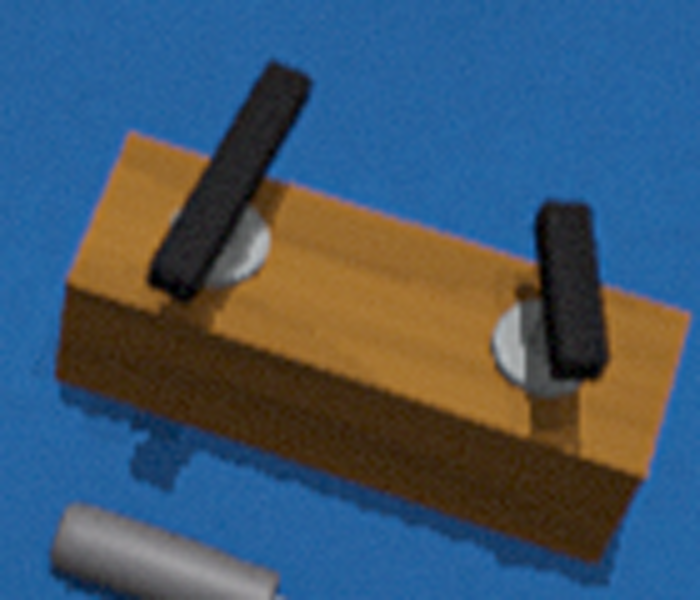

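View pics/d.png

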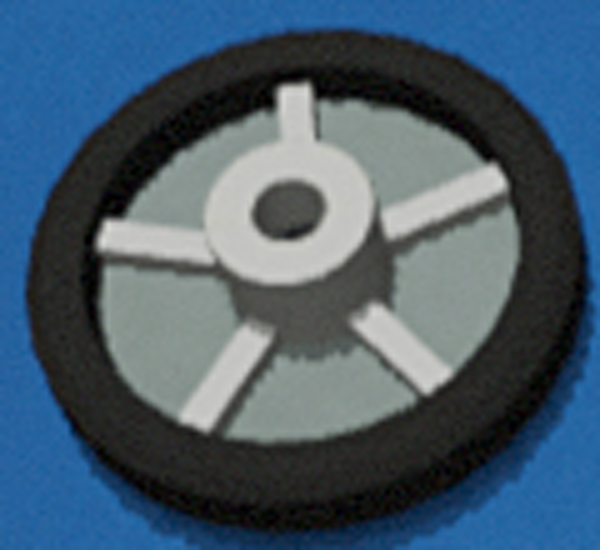

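```bash
python3 -m inch '[[[0,0,-0.2,-2.6,-2.8,0,8.54],[0,0,-0.2,-2.6,-2.8,0,8.54],[0,0,-0.2,-2.6,-2.8,0,8.54],[0,0,-0.2,-2.6,-2.8,0,8.54],[0,0,-0.2,-2.6,-2.8,0,8.54],[0,0,-0.2,-2.6,-2.8,0,8.54],[0,0,-0.2,-2.6,-2.8,0,8.54],[0,0,-0.2,-2.6,-2.8,0,8.54],[0,0,-0.2,-2.6,-2.8,0,8.54],[0,0,-0.2,-2.6,-2.8,0,8.54],[0,0,0,-2.6,-2.8,0,8.54],[0,0,0,-2.6,-2.8,0,8.54]]]' 40
cat >> h.py <<'E'
def tgt(x,y,z,yawx=None):
    s=telemetry.get_state();R=s['tool_rot'];t=s['tool_pos']
    d=R.T@(np.array([x,y,z])-t)/10
    print('t',s['time'],'tcp',t.round(1),'z',R[:,2].round(3),'yaw x,y',np.degrees(np.arctan2(R[1,:2],R[0,:2])).round(1),'shift cm',d.round(2),'F',s['wrist_force'].round(1),'T',s['ft_torque'].round(2),'w',round(s['grip_width'],1),'j',s['joint_positions'].round(2))
E
python3 -c "
from h import *
tgt(484,119,190)"
```

```text
time: 1.1
tool_pos: [449.8, 232.6, 248.2]
tool_rot: [[-0.93, 0.368, -0.0], [0.368, 0.93, -0.0], [0.0, -0.0, -1.0]]
wrist_force: [1.0, 0.3, -0.2]
grip_width: 85.3
t 1.1 tcp [449.8 232.6 248.2] z [-0. -0. -1.] yaw x,y [158.4  68.4] shift cm [-7.36 -9.31  5.82] F [ 1.   0.3 -0.2] T [ 0.02 -0.01 -0.03] w 85.3 j [-0.64  0.32  0.09  2.1  -0.04  0.73  0.67]
```

```bash
python3 -m inch '[[[0,0,0,-1.84,-2.33,0.5,8.54],[0,0,0,-1.84,-2.33,1.8,8.54],[0,0,0,-1.84,-2.33,1.8,8.54],[0,0,0,-1.84,-2.32,1.72,8.54],[0,0,0,0,0,0,8.54],[0,0,0,0,0,0,8.54]]]'; 
python3 -c "
from h import *
tgt(484,119,109)
d=grab('wrist','w1');print({k:v for k,v in d.items() if k not in('pixels','depth')})"
```

```text
time: 1.6
tool_pos: [483.4, 118.5, 189.0]
tool_rot: [[-0.928, 0.372, -0.003], [0.372, 0.928, -0.002], [0.002, -0.003, -1.0]]
wrist_force: [-0.2, 1.0, -0.6]
grip_width: 85.2
t 1.6 tcp [483.4 118.5 189. ] z [-0.003 -0.002 -1.   ] yaw x,y [158.1  68.1] shift cm [-0.05  0.09  8.  ] F [-0.2  1.  -0.6] T [ 0.1   0.05 -0.01] w 85.2 j [-0.41  0.4   0.1   2.17 -0.07  0.58  0.93]
{'fovy': 65.70646984690485, 'cx': 314.3546920159161, 'cy': 245.12469233372204, 'hand_eye': array([[-1.70232250e-04, -9.64637416e-01, -2.63580399e-01,
         6.59110309e+01],
       [ 9.99998830e-01,  2.36417157e-04, -1.51107172e-03,
        -3.01506303e-01],
       [ 1.51995125e-03, -2.63580348e-01,  9.64636247e-01,
        -1.25381622e+02],
       [ 0.00000000e+00,  0.00000000e+00,  0.00000000e+00,
         1.00000000e+00]])}
```

View pics/w1.png

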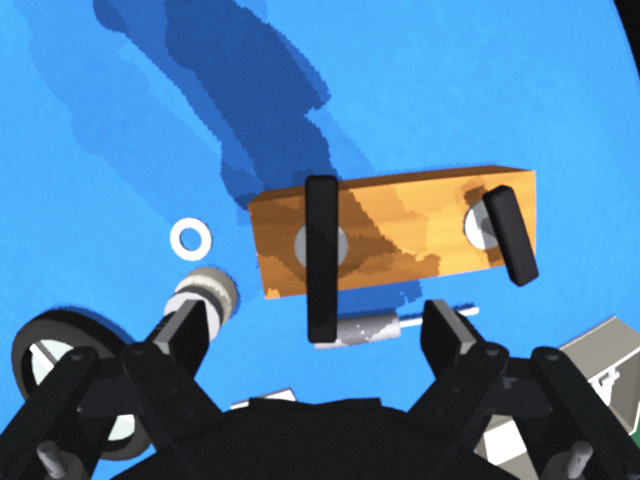

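The bar runs straight up the image, from (321,177) to (322,342), and the jaws straddle it. The jar and castor sit lower than the fingertips will be. I'll compute the offset.

```bash
cat >> h.py <<'E'
def wp(d,u,v,R,t,z):
    f=240/np.tan(np.radians(d['fovy'])/2); H=np.array(d['hand_eye'])
    a=np.array([u-d['cx'],v-d['cy']]);r=np.hypot(*a);th=r/f
    ray=np.array([*(a/max(r,1e-9)*np.sin(th)),np.cos(th)])
    w=R@H[:3,:3]@ray; o=R@H[:3,3]+t
    return o+w*(z-o[2])/w[2]
E
python3 -c "
from h import *
d=load('w1');s=telemetry.get_state();R,t=s['tool_rot'],s['tool_pos']
a=wp(d,321,177,R,t,119);b=wp(d,322,340,R,t,119)
c=(a+b)/2;print(a,b,c,np.linalg.norm(a-b),np.degrees(np.arctan2(*(a-b)[[1,0]])),R.T@(c-t))
"
```

```text
[438.72728515 141.4603443  119.        ] [528.68644773 106.86469306 119.        ] [483.70686644 124.16251868 119.        ] 96.38210423693948 158.96472314136005 [ 1.32611565  3.44058348 70.69959959]
```

```bash
python3 -m inch '[[[0,0,0,0.05,0.1,2,8.54],[0,0,0,0,0.1,2,8.54],[0,0,0,0,0,2,8.54],[0,0,0,0,0,1.4,8.54],[0,0,0,0,0,0.5,8.54],[0,0,0,0,0,0,4],[0,0,0,0,0,0,4],[0,0,0,0,0,0,1.5],[0,0,0,0,0,0,1.5],[0,0,0,0,0,0,1.5],[0,0,0,0,0,0,1.5],[0,0,0,0,0,0,1.5]]]' 60; 
python3 -c "
from h import *
tgt(484,119,109)
d=grab('wrist','w2')"
```

```text
time: 2.65
tool_pos: [484.5, 122.8, 111.9]
tool_rot: [[-0.93, 0.368, 0.001], [0.368, 0.93, 0.0], [-0.001, 0.001, -1.0]]
wrist_force: [-1.4, 0.3, 6.0]
grip_width: 17.4
t 2.65 tcp [484.5 122.8 111.9] z [ 0.001  0.    -1.   ] yaw x,y [158.4  68.4] shift cm [-0.09 -0.38  0.29] F [-1.4  0.3  6. ] T [-0.03  0.21 -0.  ] w 17.4 j [-0.39  0.53  0.07  2.21 -0.09  0.4   0.95]
```

View pics/w2.png

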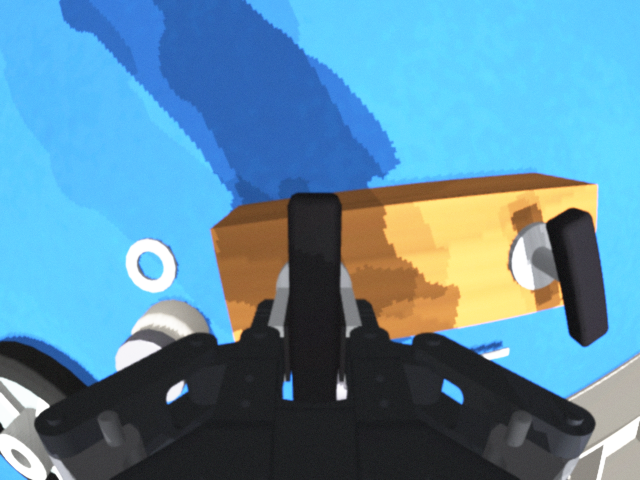

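The bar is held centrally between the pads, with a width reading of 17.4 mm. Now I'll lift it.

```bash
python3 -m inch '[[[0,0,0,0,0,0,1.2],[0,0,0,0,0,-0.5,1.2],[0,0,0,0,0,-1,1.2],[0,0,0,0,0,-1.5,1.2],[0,0,0,0,0,-1.5,1.2],[0,0,0,0,0,-1.5,1.2],[0,0,0,0,0,-1.5,1.2],[0,0,0,0,0,-1.5,1.2],[0,0,0,0,0,-1.5,1.2],[0,0,0,0,0,-1,1.2],[0,0,0,0,0,-0.5,1.2],[0,0,0,0,0,0,1.2]]]' 80; 
python3 -c "
from h import *
tgt(555,-201.5,237)
d=grab('top','t2');d=grab('scene','s2');d=grab('wrist','w3')
cv2.imwrite('pics/s2c.png',cv2.resize(load('s2')['pixels'][100:300,300:560,::-1],None,fx=3,fy=3))
"
```

```text
time: 3.7
tool_pos: [484.6, 123.1, 232.2]
tool_rot: [[-0.93, 0.368, 0.002], [0.368, 0.93, 0.001], [-0.002, 0.001, -1.0]]
wrist_force: [1.1, 0.0, -3.9]
grip_width: 16.7
t 3.7 tcp [484.6 123.1 232.2] z [ 0.002  0.001 -1.   ] yaw x,y [158.4  68.4] shift cm [-18.49 -27.59  -0.49] F [ 1.1  0.  -3.9] T [-0.    0.03  0.  ] w 16.7 j [-0.43  0.33  0.11  2.13 -0.06  0.68  0.92]
```

View pics/s2c.png

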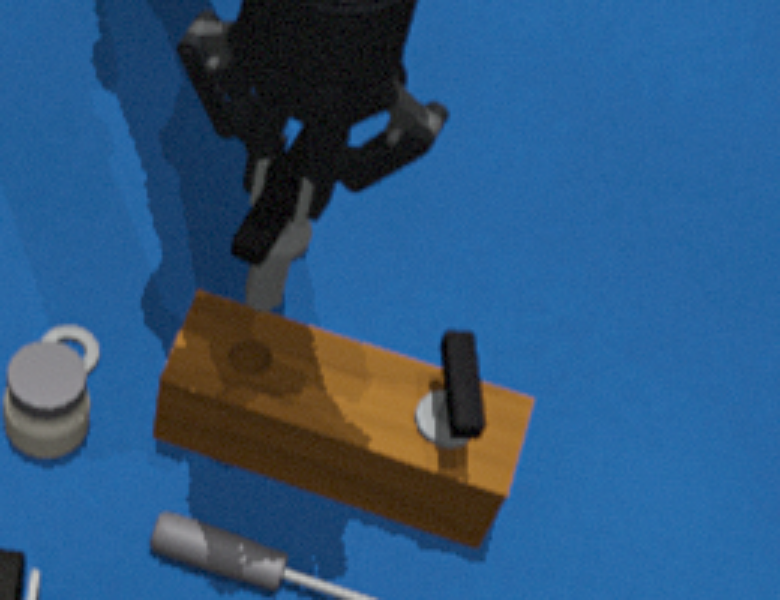

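The key is clear of the stand, hanging straight in the grip. The wrist force of −3.9 N fits its weight. I'll carry it over to the wheel.

```bash
python3 -m inch '[[[0,0,0,-0.8,-1.2,-0.2,1.2],[0,0,0,-1.6,-2.4,-0.3,1.2],[0,0,0,-1.7,-2.5,0,1.2],[0,0,0,-1.7,-2.5,0,1.2],[0,0,0,-1.7,-2.5,0,1.2],[0,0,0,-1.7,-2.5,0,1.2],[0,0,0,-1.7,-2.5,0,1.2],[0,0,0,-1.7,-2.5,0,1.2],[0,0,0,-1.7,-2.5,0,1.2],[0,0,0,-1.7,-2.5,0,1.2],[0,0,0,-1.6,-2.5,0,1.2],[0,0,0,-0.6,-1,0,1.2]]]';python3 -m inch '[[[0,0,0,0,0,0,1.2],[0,0,0,0,0,0,1.2]]]'; 
python3 -c "
from h import *
tgt(555,-201.5,237)
d=grab('wrist','w4');d=grab('top','t4');d=grab('scene','s4')
tgt(555,-201.5,237)
cv2.imwrite('pics/s4c.png',cv2.resize(load('s4')['pixels'][130:310,120:340,::-1],None,fx=3.5,fy=3.3))
"
```

```text
time: 4.85
tool_pos: [553.5, -201.8, 235.1]
tool_rot: [[-0.928, 0.373, -0.001], [0.373, 0.928, -0.004], [-0.001, -0.004, -1.0]]
wrist_force: [-0.7, -2.0, -3.2]
grip_width: 16.9
time: 5.02
tool_pos: [552.9, -196.2, 234.9]
tool_rot: [[-0.929, 0.37, -0.003], [0.37, 0.929, 0.001], [0.003, -0.0, -1.0]]
wrist_force: [-0.2, 1.4, -5.0]
grip_width: 16.3
t 5.0167 tcp [ 552.9 -196.2  234.9] z [-0.003  0.001 -1.   ] yaw x,y [158.3  68.3] shift cm [-0.39 -0.41 -0.21] F [-0.2  1.4 -5. ] T [0.13 0.04 0.01] w 16.3 j [ 0.14  0.44  0.17  1.94 -0.1   0.77  1.56]
t 5.1667 tcp [ 553.3 -193.8  235.4] z [-0.002  0.002 -1.   ] yaw x,y [158.6  68.6] shift cm [-0.44 -0.66 -0.16] F [-0.1  0.9 -3.7] T [ 0.08  0.   -0.07] w 16.6 j [ 0.14  0.44  0.16  1.94 -0.1   0.77  1.56]
```

View pics/w4.png

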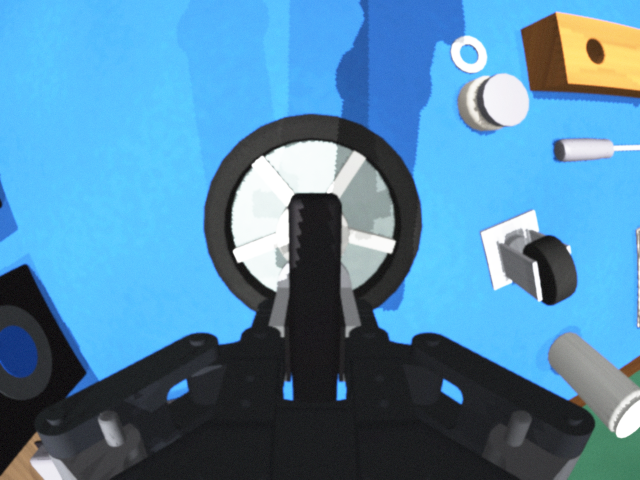

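View pics/s4c.png

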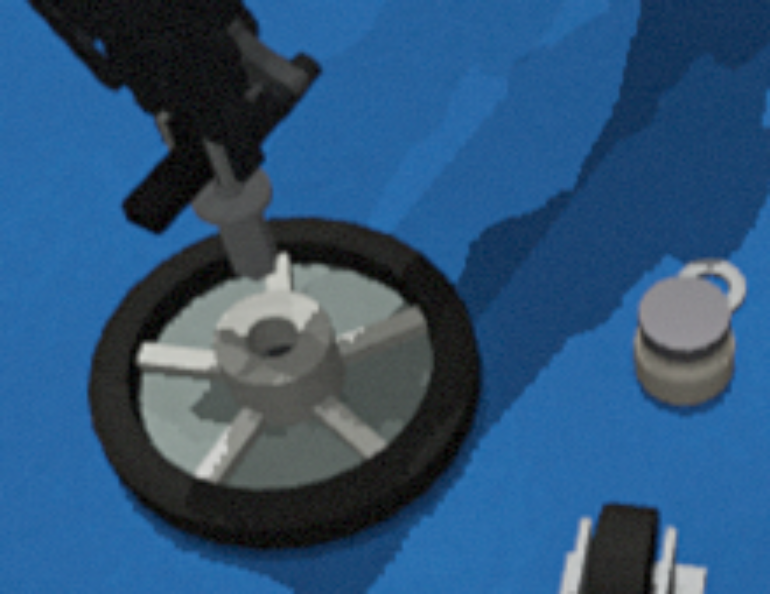

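View pics/t4.png

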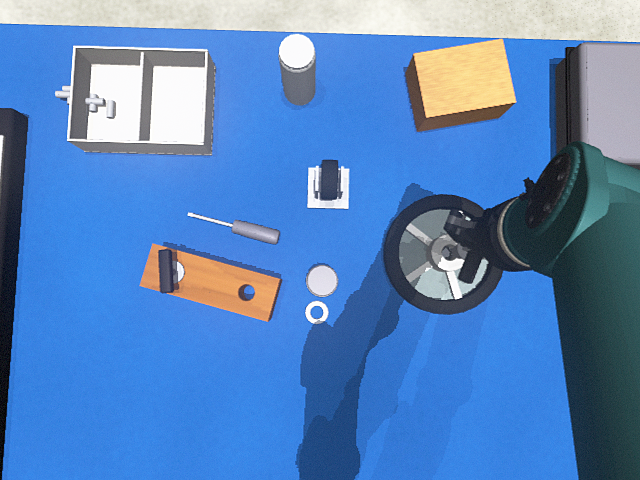

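The key hangs just behind the hub, as seen in the scene view. I'll gather several estimates of the bore and of the stand hole, whose true position is known through the grasp.

```bash
cat > q.py <<'E'
from h import *
np.set_printoptions(precision=1,suppress=True)
d=load('top0');t=load('t4');s=load('scene0');s4=load('s4')
print('hole top',pt(t,247,292.5,70))
# scene: hole at s2 crop (250,356)/3+(300,100)
print('hole scene',pt(s,300+250/3,100+356/3,70))
print('bore scene',pt(s,198,231.8,70),'top',pt(d,450,252.4,70))
# scene key tip: crop (258,272)
# tyre circle fits: black mask ellipse in top via points
w=load('w4')
cv2.imwrite('pics/e.png',cv2.resize(w['pixels'][100:320,190:440,::-1],None,fx=3.2,fy=2.7,interpolation=cv2.INTER_CUBIC))
cv2.imwrite('pics/f.png',cv2.resize(t['pixels'][270:315,225:270,::-1],None,fx=12,fy=12,interpolation=cv2.INTER_CUBIC))
E
python3 q.py
```

```text
hole top [484.3 118.9  70. ]
hole scene [483.3 124.3  70. ]
bore scene [ 555.1 -197.1   70. ] top [ 555.5 -201.7   70. ]
```

View pics/f.png

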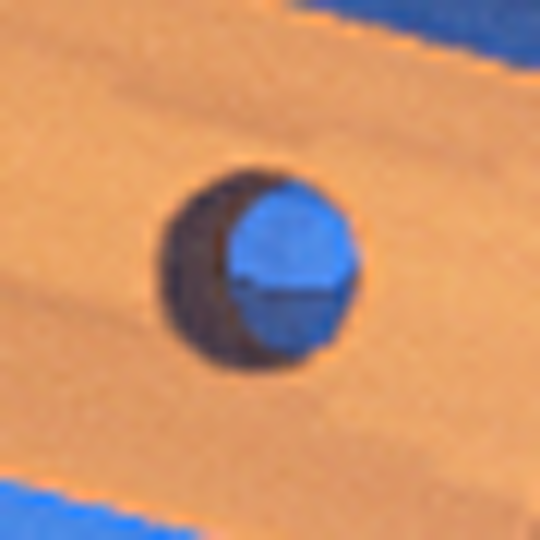

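View pics/e.png

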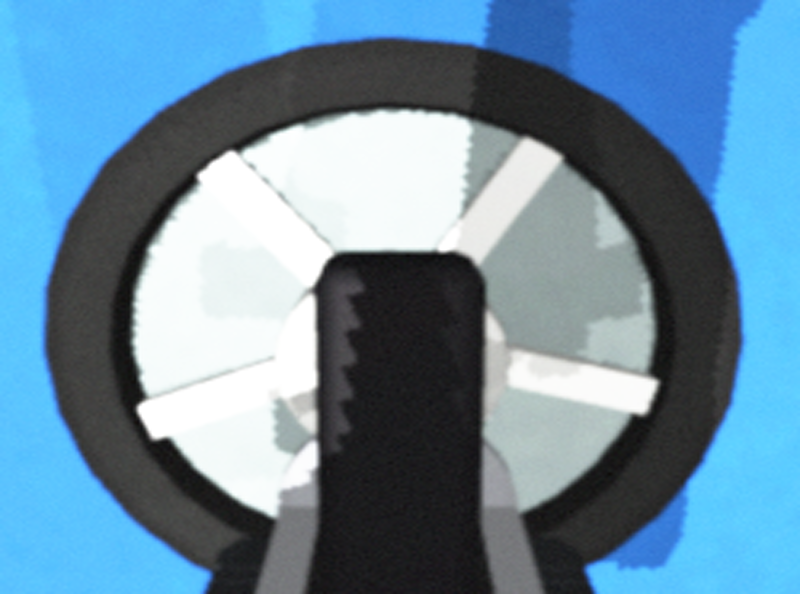

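```bash
python3 -m inch '[[[0,0,0,0,0,0.3,1.2],[0,0,0,0,0,0.5,1.2],[0,0,0,0,0,0.5,1.2],[0,0,0,0,0,0.5,1.2],[0,0,0,0,0,0.5,1.2],[0,0,0,0,0,0.5,1.2],[0,0,0,0,0,0.5,1.2],[0,0,0,0,0,0.5,1.2],[0,0,0,0,0,0.4,1.2],[0,0,0,0,0,0,1.2]]]';python3 -c "
from h import *
tgt(555.6,-199,182)"
```

```text
time: 6.0
tool_pos: [553.1, -195.8, 193.0]
tool_rot: [[-0.93, 0.368, -0.002], [0.368, 0.93, 0.001], [0.002, -0.0, -1.0]]
wrist_force: [0.8, 0.5, -3.3]
grip_width: 16.4
t 6.0 tcp [ 553.1 -195.8  193. ] z [-0.002  0.001 -1.   ] yaw x,y [158.4  68.4] shift cm [-0.35 -0.2   1.1 ] F [ 0.8  0.5 -3.3] T [-0.04  0.07  0.01] w 16.4 j [ 0.15  0.49  0.15  1.98 -0.11  0.68  1.57]
```

```bash
python3 -m inch '[[[0,0,0,-0.18,-0.1,0.3,1.2],[0,0,0,-0.17,-0.1,0.3,1.2],[0,0,0,0,0,0.3,1.2],[0,0,0,0,0,0,1.2],[0,0,0,0,0,0,1.2]]]';python3 -c "
from h import *
tgt(555.6,-199,172)
d=grab('wrist','w5');d=grab('top','t5');d=grab('scene','s5')
tgt(555.6,-199,172)
cv2.imwrite('pics/s5c.png',cv2.resize(load('s5')['pixels'][150:270,140:260,::-1],None,fx=5,fy=5,interpolation=cv2.INTER_CUBIC))
cv2.imwrite('pics/t5c.png',cv2.resize(load('t5')['pixels'][190:310,390:510,::-1],None,fx=5,fy=5,interpolation=cv2.INTER_CUBIC))
"
```

```text
time: 6.42
tool_pos: [556.1, -199.1, 184.9]
tool_rot: [[-0.93, 0.368, -0.0], [0.368, 0.93, 0.0], [0.001, -0.0, -1.0]]
wrist_force: [0.1, -0.0, -4.1]
grip_width: 16.5
t 6.4167 tcp [ 556.1 -199.1  184.9] z [-0.  0. -1.] yaw x,y [158.4  68.4] shift cm [ 0.05 -0.01  1.29] F [ 0.1 -0.  -4.1] T [ 0.02 -0.   -0.01] w 16.5 j [ 0.16  0.51  0.15  1.97 -0.12  0.67  1.58]
t 6.5667 tcp [ 556.3 -199.1  185.3] z [ 0. -0. -1.] yaw x,y [158.4  68.4] shift cm [ 0.07 -0.01  1.33] F [ 0.8 -0.1 -3.5] T [-0.02 -0.07  0.02] w 16.1 j [ 0.16  0.51  0.15  1.97 -0.12  0.67  1.58]
```

View pics/s5c.png

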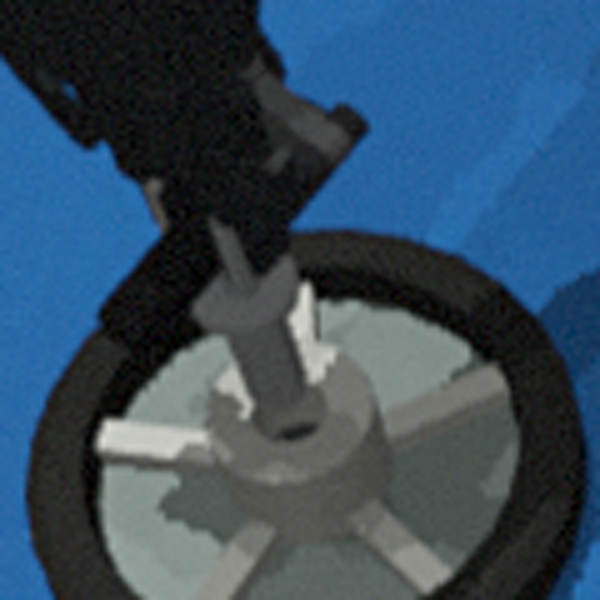

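View pics/t5c.png

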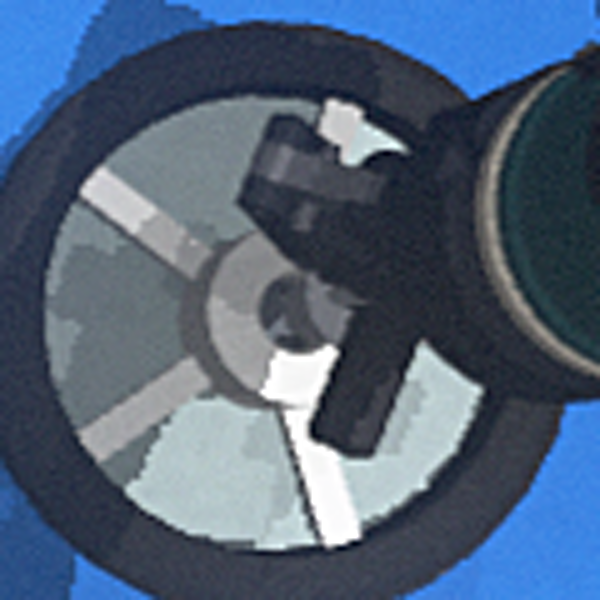

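```bash
python3 -c "
from h import *
s=load('s5');a=s['pixels'][205:250,175:225,::-1];b=load('scene0')['pixels'][205:250,175:225,::-1]
f=240/np.tan(np.radians(s['fovy'])/2);R=s['attitude']
for z in(70,78,81,85,143):
  c=R.T@(np.array([555.1,-197.1,z])-s['eye']);u=f*c[0]/c[2]+s['cx'];v=f*c[1]/c[2]+s['cy'];print(z,u,v,(u-175)*8,(v-205)*12)
g=np.hstack([cv2.resize(x,(400,540),interpolation=cv2.INTER_CUBIC) for x in(a,b)])
g=np.clip(g*1.5,0,255).astype(np.uint8)
cv2.imwrite('pics/g.png',g)"
```

```text
70 197.97030678698968 231.81187882127725 183.76245429591745 321.74254585532697
78 197.09338266199316 229.42717034525347 176.7470612959453 293.12604414304167
81 196.7610650319649 228.52346539921407 174.08852025571923 282.2815847905689
85 196.3149871422292 227.31040067183673 170.5198971378336 267.7248080620408
143 189.43770288321565 208.60830593295606 115.5016230657252 43.29967119547268
```

View pics/g.png

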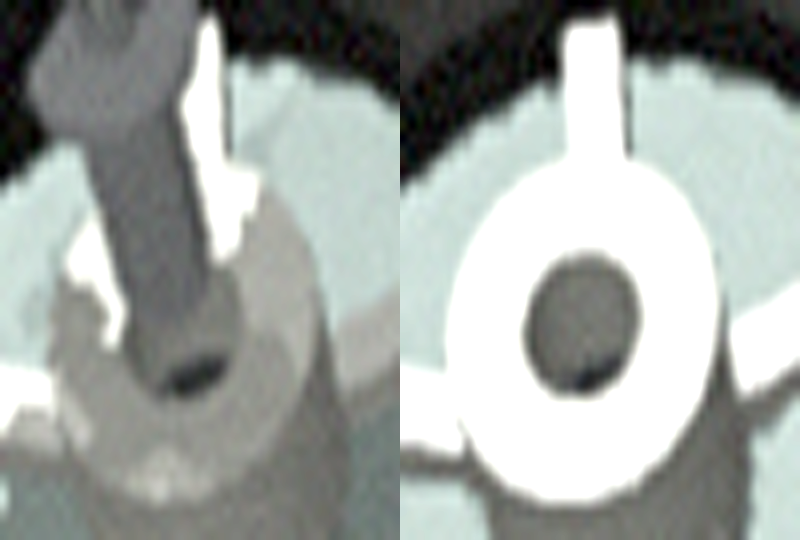

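In the scene crop the tip axis is at x≈172, against 174 predicted for the bore axis, and its height agrees too. The key is aligned to within about 1 mm, so I'll go down.

```bash
python3 -m inch '[[[0,0,0,0,0,0.3,1.2],[0,0,0,0,0,0.3,1.2],[0,0,0,0,0,0.3,1.2],[0,0,0,0,0,0.3,1.2],[0,0,0,0,0,0.3,1.2],[0,0,0,0,0,0.2,1.2],[0,0,0,0,0,0,1.2]]]';python3 -c "
from h import *
tgt(555.6,-199,146)"; python3 -m inch '[[[0,0,0,0,0,0.3,1.2],[0,0,0,0,0,0.3,1.2],[0,0,0,0,0,0.3,1.2],[0,0,0,0,0,0.3,1.2],[0,0,0,0,0,0.3,1.2],[0,0,0,0,0,0.2,1.2],[0,0,0,0,0,0,1.2]]]';python3 -c "
from h import *
tgt(555.6,-199,146)"
```

```text
time: 7.15
tool_pos: [555.9, -199.0, 167.5]
tool_rot: [[-0.93, 0.368, -0.001], [0.368, 0.93, 0.0], [0.001, -0.0, -1.0]]
wrist_force: [-0.1, 0.0, -3.2]
grip_width: 16.3
t 7.15 tcp [ 555.9 -199.   167.5] z [-0.001  0.    -1.   ] yaw x,y [158.4  68.4] shift cm [ 0.02 -0.01  2.15] F [-0.1  0.  -3.2] T [ 0.03  0.03 -0.01] w 16.3 j [ 0.16  0.53  0.14  1.99 -0.12  0.63  1.58]
time: 7.73
tool_pos: [555.9, -199.0, 150.5]
tool_rot: [[-0.93, 0.368, -0.001], [0.368, 0.93, 0.0], [0.001, -0.0, -1.0]]
wrist_force: [-0.5, 0.2, -3.3]
grip_width: 16.3
t 7.7333 tcp [ 555.9 -199.   150.5] z [-0.001  0.    -1.   ] yaw x,y [158.4  68.4] shift cm [ 0.02 -0.01  0.45] F [-0.5  0.2 -3.3] T [-0.02 -0.06 -0.04] w 16.3 j [ 0.17  0.56  0.14  1.99 -0.13  0.6   1.59]
```

The key is inside the bore with no side force. I'll feel for the screw.

```bash
python3 -m inch '[[[0,0,0,0,0,0.2,1.2],[0,0,0,0,0,0.2,1.2],[0,0,0,0,0,0.2,1.2],[0,0,0,0,0,0.1,1.2],[0,0,0,0,0,0,1.2],[0,0,0,0,0,0,1.2]]]';python3 -m inch '[[[0,0,0,0,0,0.1,1.2],[0,0,0,0,0,0.1,1.2],[0,0,0,0,0,0,1.2]]]';python3 -m inch '[[[0,0,0,0,0,0.1,1.2],[0,0,0,0,0,0,1.2],[0,0,0,0,0,0,1.2]]]'
```

```text
time: 8.23
tool_pos: [556.2, -199.1, 144.1]
tool_rot: [[-0.93, 0.368, -0.0], [0.368, 0.93, 0.0], [0.0, -0.0, -1.0]]
wrist_force: [0.5, -0.1, -3.4]
grip_width: 16.6
time: 8.48
tool_pos: [556.1, -199.1, 142.0]
tool_rot: [[-0.93, 0.368, -0.0], [0.368, 0.93, 0.0], [0.0, -0.0, -1.0]]
wrist_force: [0.2, -0.1, -2.8]
grip_width: 16.6
time: 8.73
tool_pos: [556.2, -199.1, 141.1]
tool_rot: [[-0.93, 0.368, -0.0], [0.368, 0.93, 0.0], [0.0, -0.0, -1.0]]
wrist_force: [-0.5, 0.1, -3.7]
grip_width: 16.6
```

```bash
for i in 1 2; do :; done; python3 -m inch '[[[0,0,0,0,0,0.1,1.2],[0,0,0,0,0,0,1.2],[0,0,0,0,0,0,1.2]]]';python3 -m inch '[[[0,0,0,0,0,0.1,1.2],[0,0,0,0,0,0,1.2],[0,0,0,0,0,0,1.2]]]'
```

```text
time: 8.98
tool_pos: [556.2, -199.1, 140.1]
tool_rot: [[-0.93, 0.368, -0.0], [0.368, 0.93, 0.0], [0.0, -0.0, -1.0]]
wrist_force: [-0.2, -0.8, -3.6]
grip_width: 16.4
time: 9.23
tool_pos: [556.5, -199.2, 139.6]
tool_rot: [[-0.93, 0.368, 0.001], [0.368, 0.93, -0.0], [-0.001, 0.0, -1.0]]
wrist_force: [-1.0, -0.4, 0.8]
grip_width: 16.6
```

Contact is at TCP z 139.6, as predicted (tip 4 mm into the socket). I'll press a little more and turn counter-clockwise in small steps, watching for the force to fall.

```bash
python3 -m inch '[[[0,0,0,0,0,0.04,1.2],[0,0,0,0,0,0,1.2]]]' | grep -E "pos|force"; for k in 1; do python3 -m inch '[[[0,0,-3,0,0,0,1.2],[0,0,-3,0,0,0,1.2],[0,0,0,0,0,0,1.2]]]' | grep -E "pos|force"; python3 -c "
from h import *
tgt(556,-199,140)"; done
```

```text
tool_pos: [556.6, -199.3, 139.4]
wrist_force: [-0.5, 1.6, 4.5]
tool_pos: [556.7, -199.4, 139.4]
wrist_force: [-1.3, 1.0, 3.8]
t 9.65 tcp [ 556.7 -199.4  139.4] z [ 0.001 -0.    -1.   ] yaw x,y [164.5  74.5] shift cm [ 0.08  0.02 -0.06] F [-1.3  1.   3.8] T [0.08 0.35 0.02] w 16.1 j [ 0.19  0.57  0.1   2.   -0.1   0.58  1.67]
```

```bash
S='from h import *
tgt(556,-199,140)'
python3 -m inch '[[[0,0,-2.5,0,0,0,1.2],[0,0,-2.5,0,0,0,1.2],[0,0,0,0,0,0,1.2]]]' >/dev/null; python3 -c "$S"
python3 -m inch '[[[0,0,-2.5,0,0,0,1.2],[0,0,-2.5,0,0,0,1.2],[0,0,0,0,0,0,1.2]]]' >/dev/null; python3 -c "$S"
```

```text
t 9.9 tcp [ 556.7 -199.5  139.5] z [ 0.001 -0.    -1.   ] yaw x,y [169.4  79.4] shift cm [ 0.07  0.04 -0.06] F [-1.4  0.9  5.8] T [ 0.04  0.36 -0.02] w 16.7 j [ 0.21  0.57  0.08  2.   -0.08  0.57  1.73]
t 10.15 tcp [ 556.6 -199.6  139.4] z [ 0.001 -0.    -1.   ] yaw x,y [174.4  84.4] shift cm [ 0.06  0.05 -0.06] F [-1.2  0.   5.2] T [-0.03  0.4  -0.06] w 16.5 j [ 0.23  0.57  0.05  2.   -0.05  0.58  1.79]
```

```bash
S='from h import *
tgt(556,-199,140)'
python3 -m inch '[[[0,0,-2.5,0,0,0,1.2],[0,0,-2.5,0,0,0,1.2],[0,0,0,0,0,0,1.2]]]' >/dev/null; python3 -c "$S"
python3 -m inch '[[[0,0,-2.5,0,0,0,1.2],[0,0,-2.5,0,0,0,1.2],[0,0,0,0,0,0,1.2]]]' >/dev/null; python3 -c "$S"
python3 -m inch '[[[0,0,-2.5,0,0,0,1.2],[0,0,-2.5,0,0,0,1.2],[0,0,0,0,0,0,1.2]]]' >/dev/null; python3 -c "$S"
```

```text
t 10.4 tcp [ 556.4 -199.6  139.4] z [ 0.001 -0.    -1.   ] yaw x,y [179.4  89.4] shift cm [ 0.04  0.06 -0.06] F [-1.7  0.6  4.6] T [-0.07  0.47 -0.01] w 16.4 j [ 0.25  0.57  0.03  2.   -0.03  0.58  1.86]
t 10.65 tcp [ 556.3 -199.6  139.3] z [ 0. -0. -1.] yaw x,y [-175.6   94.4] shift cm [ 0.03  0.06 -0.07] F [-1.8 -0.5  5.1] T [-0.06  0.41 -0.1 ] w 16.4 j [ 0.26  0.57  0.01  2.   -0.    0.58  1.92]
t 10.9 tcp [ 556.  -199.4  139. ] z [-0.  0. -1.] yaw x,y [-170.6   99.4] shift cm [-0.    0.04 -0.1 ] F [-0.9  0.3 -3.1] T [0.2  0.18 0.06] w 16.4 j [ 0.28  0.57 -0.02  2.    0.02  0.58  1.98]
```

The force fell back to −3.1 N at yaw −170.6°, so the hexagon has matched the socket. I'll lower gently.

```bash
S='from h import *
tgt(556,-199,140)'
python3 -m inch '[[[0,0,0,0,0,0.1,1.2],[0,0,0,0,0,0.1,1.2],[0,0,0,0,0,0,1.2]]]' >/dev/null; python3 -c "$S"
```

```text
t 11.15 tcp [ 555.8 -198.9  135.7] z [-0.001  0.    -1.   ] yaw x,y [-170.6   99.4] shift cm [-0.02 -0.02 -0.43] F [-0.1 -0.1 -3.7] T [ 0.    0.08 -0.01] w 16.6 j [ 0.28  0.57 -0.02  2.    0.02  0.57  1.98]
```

```bash
S='from h import *
tgt(556,-199,132)'
python3 -m inch '[[[0,0,0,0,0,0.1,1.2],[0,0,0,0,0,0.1,1.2],[0,0,0,0,0,0,1.2]]]' >/dev/null; python3 -c "$S"
python3 -m inch '[[[0,0,0,0,0,0.1,1.2],[0,0,0,0,0,0.05,1.2],[0,0,0,0,0,0,1.2]]]' >/dev/null; python3 -c "$S"
```

```text
t 11.4 tcp [ 556.  -199.   134.2] z [-0.001  0.    -1.   ] yaw x,y [-170.6   99.4] shift cm [ 0.   -0.    0.22] F [-0.8  0.5 -3.6] T [ 0.02  0.1  -0.  ] w 16.4 j [ 0.28  0.58 -0.02  2.    0.02  0.57  1.98]
t 11.65 tcp [ 556. -199.  133.] z [-0.  0. -1.] yaw x,y [-170.6   99.4] shift cm [0.  0.  0.1] F [-0.7  0.2 -4.9] T [0.14 0.13 0.02] w 16.4 j [ 0.28  0.58 -0.02  2.    0.02  0.57  1.98]
```

```bash
S='from h import *
tgt(556,-199,132)'
python3 -m inch '[[[0,0,0,0,0,0.1,1.2],[0,0,0,0,0,0,1.2],[0,0,0,0,0,0,1.2]]]' >/dev/null; python3 -c "$S"
python3 -m inch '[[[0,0,0,0,0,0.07,1.2],[0,0,0,0,0,0,1.2],[0,0,0,0,0,0,1.2]]]' >/dev/null; python3 -c "$S"
```

```text
t 11.9 tcp [ 556.1 -199.   132.1] z [-0.  0. -1.] yaw x,y [-170.6   99.4] shift cm [0.01 0.   0.01] F [-0.3  0.9 -4.5] T [ 0.23  0.14 -0.01] w 16.2 j [ 0.28  0.58 -0.02  2.    0.02  0.56  1.98]
t 12.15 tcp [ 556.3 -199.1  132. ] z [ 0.  0. -1.] yaw x,y [-170.6   99.4] shift cm [ 0.03  0.02 -0.  ] F [-1.2  0.4  1. ] T [ 0.31  0.4  -0.  ] w 16.3 j [ 0.28  0.58 -0.02  2.    0.02  0.56  1.98]
```

The key is bottomed at TCP z 132.0, about 8 mm below the rim contact, with only about 4 N of push. Now I'll turn clockwise, watching for take-up.

```bash
S='from h import *
tgt(556,-199,132)'
python3 -m inch '[[[0,0,2,0,0,0,1.2],[0,0,2,0,0,0,1.2],[0,0,0,0,0,0,1.2]]]' >/dev/null; python3 -c "$S"
python3 -m inch '[[[0,0,2,0,0,0,1.2],[0,0,2,0,0,0,1.2],[0,0,0,0,0,0,1.2]]]' >/dev/null; python3 -c "$S"
python3 -m inch '[[[0,0,2,0,0,0,1.2],[0,0,2,0,0,0,1.2],[0,0,0,0,0,0,1.2]]]' >/dev/null; python3 -c "$S"
python3 -m inch '[[[0,0,2,0,0,0,1.2],[0,0,2,0,0,0,1.2],[0,0,0,0,0,0,1.2]]]' >/dev/null; python3 -c "$S"
```

```text
t 12.4 tcp [ 556.3 -198.9  131.9] z [ 0.  0. -1.] yaw x,y [-174.6   95.4] shift cm [ 0.03 -0.01 -0.01] F [-1.7  2.   1.8] T [ 0.43  0.43 -0.03] w 16.4 j [ 0.27  0.58  0.    2.   -0.    0.56  1.93]
t 12.65 tcp [ 556.4 -199.   131.9] z [ 0. -0. -1.] yaw x,y [-178.6   91.4] shift cm [ 0.04 -0.   -0.01] F [-1.1  1.6  2.6] T [0.54 0.5  0.  ] w 16.9 j [ 0.25  0.58  0.02  2.   -0.02  0.56  1.88]
t 12.9 tcp [ 556.4 -199.   131.9] z [ 0. -0. -1.] yaw x,y [177.5  87.5] shift cm [ 0.04 -0.   -0.01] F [-2.   1.4  2.6] T [0.54 0.53 0.02] w 16.6 j [ 0.24  0.58  0.04  2.   -0.04  0.56  1.83]
t 13.15 tcp [ 556.5 -199.   131.9] z [ 0. -0. -1.] yaw x,y [173.5  83.5] shift cm [ 0.05 -0.01 -0.01] F [-1.5  2.4  4.2] T [0.53 0.53 0.04] w 16.1 j [ 0.23  0.58  0.06  2.   -0.06  0.56  1.78]
```

```bash
S='from h import *
tgt(556,-199,132)'
python3 -m inch '[[[0,0,4,0,0,-0.03,1.2],[0,0,4,0,0,0,1.2],[0,0,4,0,0,0,1.2],[0,0,4,0,0,0,1.2],[0,0,4,0,0,0,1.2],[0,0,0,0,0,0,1.2]]]' >/dev/null; python3 -c "$S"
python3 -m inch '[[[0,0,4,0,0,0,1.2],[0,0,4,0,0,0,1.2],[0,0,4,0,0,0,1.2],[0,0,4,0,0,0,1.2],[0,0,4,0,0,0,1.2],[0,0,0,0,0,0,1.2]]]' >/dev/null; python3 -c "$S"
```

```text
t 13.65 tcp [ 556.6 -199.1  132. ] z [ 0.001 -0.    -1.   ] yaw x,y [153.5  63.5] shift cm [ 0.06 -0.02 -0.  ] F [-1.5  2.3  1.9] T [ 0.41  0.26 -0.06] w 16.6 j [ 0.16  0.59  0.16  2.   -0.16  0.56  1.53]
t 14.15 tcp [ 556.7 -199.3  132. ] z [ 0.001 -0.001 -1.   ] yaw x,y [133.5  43.5] shift cm [ 0.07 -0.03 -0.  ] F [-1.2  0.7  1.7] T [ 0.37  0.22 -0.06] w 16.6 j [ 0.09  0.59  0.25  2.01 -0.26  0.57  1.28]
```

```bash
S='from h import *
tgt(556,-199,132)'
python3 -m inch '[[[0,0,4,0,0,0,1.2],[0,0,4,0,0,0,1.2],[0,0,4,0,0,0,1.2],[0,0,4,0,0,0,1.2],[0,0,4,0,0,0,1.2],[0,0,0,0,0,0,1.2]]]' >/dev/null; python3 -c "$S"
python3 -m inch '[[[0,0,4,0,0,0,1.2],[0,0,4,0,0,0,1.2],[0,0,4,0,0,0,1.2],[0,0,4,0,0,0,1.2],[0,0,4,0,0,0,1.2],[0,0,4,0,0,0,1.2],[0,0,0,0,0,0,1.2],[0,0,0,0,0,0,1.2]]]' >/dev/null; python3 -c "$S
grab('wrist','w6');grab('scene','s6')"
```

```text
t 14.65 tcp [ 556.8 -199.5  131.9] z [ 0.001 -0.001 -1.   ] yaw x,y [113.6  23.6] shift cm [ 0.07 -0.05 -0.01] F [-1.1  1.   2.2] T [0.29 0.11 0.01] w 16.2 j [ 0.02  0.61  0.35  2.01 -0.36  0.58  1.03]
t 15.3167 tcp [ 556.7 -199.6  132. ] z [ 0.001 -0.001 -1.   ] yaw x,y [89.7 -0.3] shift cm [ 0.06 -0.07 -0.01] F [0.2 0.3 2.1] T [ 0.11  0.05 -0.02] w 16.7 j [-0.06  0.63  0.47  2.01 -0.48  0.61  0.73]
```

View pics/w6.png

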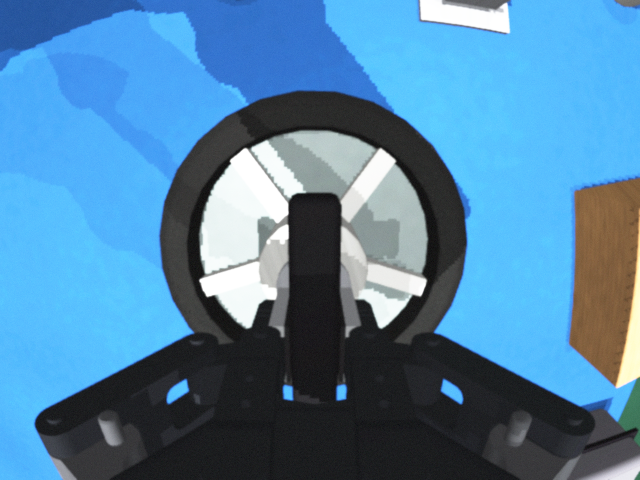

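View pics/s6.png

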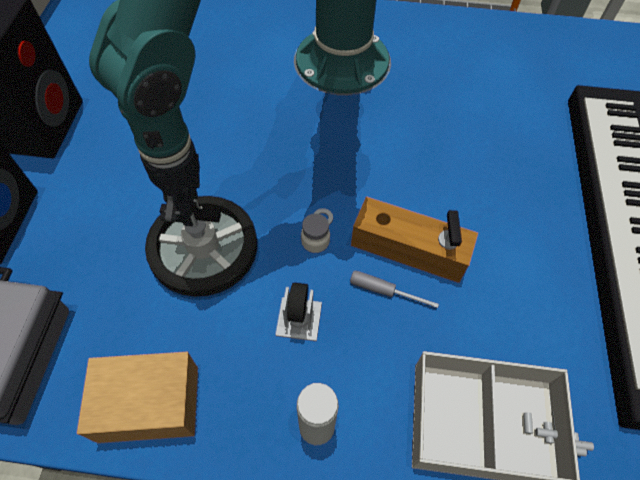

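The key is turned 99.7° from where it dropped, still fully seated, and the bystanders are untouched. Before letting go I'll check for any drag during the search, by comparing the socket angle in the first top picture with the angle where the key dropped in.

```bash
python3 -c "
from h import *
d=load('top0');p=d['pixels'][238:267,435:464,::-1]
cv2.imwrite('pics/k.png',np.clip(cv2.resize(p,None,fx=20,fy=20,interpolation=cv2.INTER_CUBIC)*1.6,0,255).astype(np.uint8))
print(pt(d,450,252.5,40)-pt(d,460,252.5,40),pt(d,450,252.5,40)-pt(d,450,262.5,40))
f=240/np.tan(np.radians(d['fovy'])/2);R=d['attitude']
for z in(70,40,28):
  c=R.T@(np.array([555.4,-201.7,z])-d['eye']);u=f*c[0]/c[2]+d['cx'];v=f*c[1]/c[2]+d['cy'];print(z,(u-435)*20,(v-238)*20,f/c[2]*20)
"
```

```text
[-0.40574016 16.55475936  0.        ] [16.51654053  0.04109135  0.        ]
70 299.6011510153676 289.49462089593794 12.548579156897382
40 207.19977571842833 314.2426291803804 12.121697674251052
28 171.9758643352418 323.67670576117007 11.958968110242541
```

View pics/k.png

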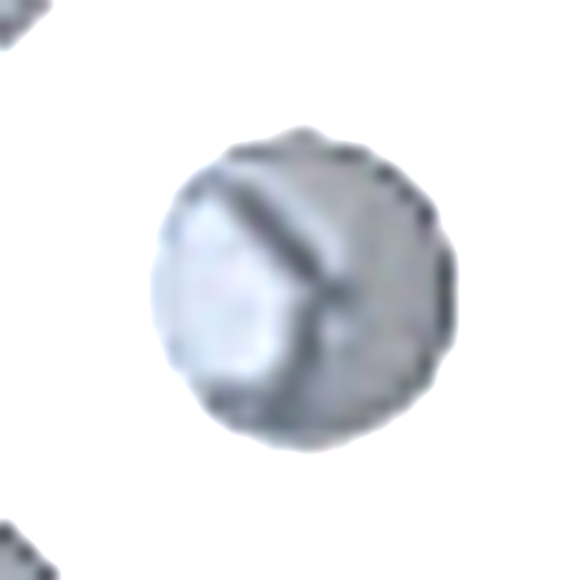

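The initial socket corners lie near world yaw −16° mod 60, so its flats are near +14°. That matches the key dropping in at about 9–14°, so there was no real drag, and the screw has turned roughly 95°. I'll relax the key inside the play, let go and retreat.

```bash
python3 -m inch '[[[0,0,-1.5,0,0,0,1.2],[0,0,-1.5,0,0,0,1.2],[0,0,0,0,0,0,1.2],[0,0,0,0,0,0,2.5],[0,0,0,0,0,0,2.5],[0,0,0,0,0,0,4],[0,0,0,0,0,0,4],[0,0,0,0,0,0,6],[0,0,0,0,0,0,6],[0,0,0,0,0,0,6]]]' 20; python3 -c "
from h import *
tgt(556,-199,132);grab('wrist','w7')"
```

```text
time: 16.25
tool_pos: [556.2, -199.1, 131.8]
tool_rot: [[-0.042, 0.999, -0.0], [0.999, 0.042, -0.0], [-0.0, -0.0, -1.0]]
wrist_force: [0.2, 0.1, -1.3]
grip_width: 59.9
t 16.25 tcp [ 556.2 -199.1  131.8] z [-0. -0. -1.] yaw x,y [92.4  2.4] shift cm [ 0.02 -0.02 -0.02] F [ 0.2  0.1 -1.3] T [-0.01 -0.02 -0.03] w 59.9 j [-0.05  0.63  0.45  2.01 -0.47  0.6   0.76]
```

View pics/w7.png

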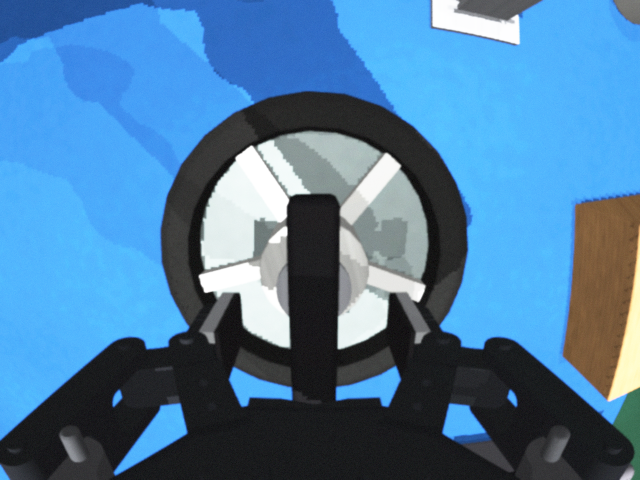

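The fingers are open and clear on both sides of the bar (288–338 px), and the key is standing upright. I'll retreat straight up.

```bash
python3 -m inch '[[[0,0,0,0,0,-0.5,6],[0,0,0,0,0,-1,6],[0,0,0,0,0,-2,6],[0,0,0,0,0,-2,6],[0,0,0,0,0,-2,6],[0,0,0,0,0,-2,6],[0,0,0,0,0,-2,6],[0,0,0,0,0,-2,6],[0,0,0,0,0,0,6],[0,0,0,0,0,0,6],[0,0,0,0,0,0,6]]]'; python3 -c "
from h import *
np.set_printoptions(precision=1,suppress=True)
tgt(556,-199,132);a=grab('wrist','w8');t=grab('top','t8');s=grab('scene','s8')
cv2.imwrite('pics/s8c.png',cv2.resize(s['pixels'][150:290,130:300,::-1],None,fx=4.2,fy=4.2,interpolation=cv2.INTER_CUBIC))"
```

```text
time: 17.22
tool_pos: [555.9, -198.8, 266.8]
tool_rot: [[-0.042, 0.999, -0.0], [0.999, 0.042, 0.0], [0.0, -0.0, -1.0]]
wrist_force: [0.6, -0.8, -0.8]
grip_width: 60.2
t 17.2167 tcp [ 555.9 -198.8  266.8] z [-0.  0. -1.] yaw x,y [92.4  2.4] shift cm [-0.   0.  13.5] F [ 0.6 -0.8 -0.8] T [-0. -0. -0.] w 60.2 j [-0.2  0.5  0.6  1.9 -0.3  0.9  0.6]
```

View pics/w8.png

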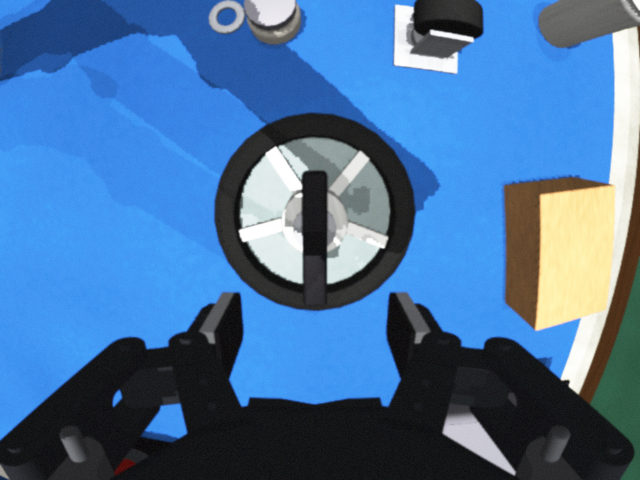

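View pics/s8c.png

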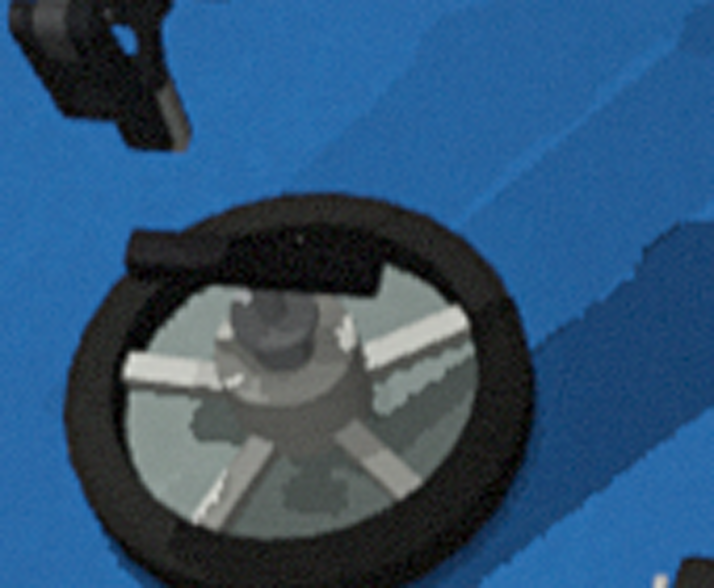

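View pics/t8.png

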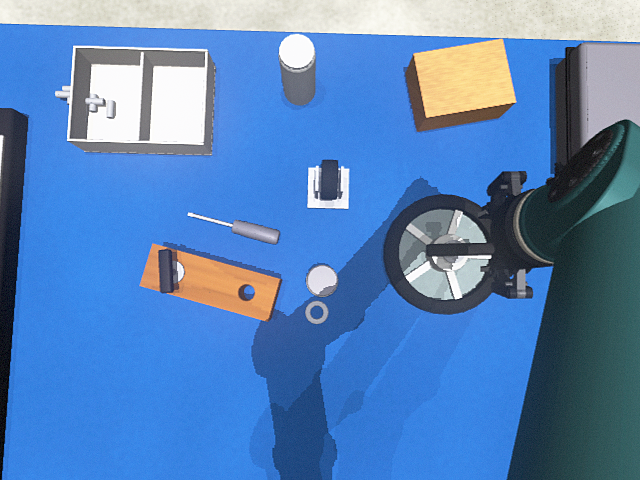

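The key stands upright in the hub, and the small key and bystanders are at the same pixels as before. The last check is the bar's height, which should be about 139 mm, and its yaw.

```bash
python3 -c "
from h import *
t=load('t8');s=load('s8')
for u in (432,440,450,460,470,480): print(pt(t,u,250).round(1))
S=[pt(s,130+x/4.2,150+y/4.2).round(1) for x,y in((160,240),(250,250),(340,265))];print(S)
R,p=telemetry.get_state()['tool_rot'],telemetry.get_state()['tool_pos'];w=load('w8')
a=wp(w,314.5,173,R,p,139);b=wp(w,314.5,304,R,p,139);print(a,b,(a+b)/2)
ticket.sign_off()"
```

```text
[ 553.3 -157.9  138.1]
[ 553.7 -170.1  136.3]
[ 553.8 -183.9  139.9]
[ 554.3 -199.   138.5]
[ 554.8 -214.2  136.9]
[ 555.  -228.2  139.2]
[array([ 554.7, -233.9,  139.3]), array([ 555. , -197.6,  140. ]), array([ 558. , -160.8,  141.5])]
[ 553.74099668 -151.31049101  139.        ] [ 557.76138663 -247.05639389  139.        ] [ 555.75119166 -199.18344245  139.        ]
the job is handed in; nothing more can be done
```

I took the larger key from the stand, put it down the hub bore and turned it counter-clockwise under a push of about 8 N. It dropped in after about 31° and I lowered it fully home. I then turned the key about 100° clockwise, eased it back 3° within the play, let go and backed off. The job was handed in at about 17 s of the 51 s allowed.

- **Key seated:** The bar's top measures 137–140 mm (top camera) and 139–141 mm (scene camera), against 139 mm expected fully home. It is level, upright and centred on the hub within about 1 mm. The tool also bottomed about 8 mm below the rim contact, as expected.
- **Screw angle:** I could not read this directly. Less the play in the fit, I estimate the screw turned about 93–98°. The socket's angle in the first picture matches where the key dropped in, so it was probably not dragged during the search.
- **Surroundings:** The small key, washer, driver, jar and castor show no visible movement in the last top picture, and the gripper is clear.
- **Disagreements:** The top and scene cameras differed by about 5 mm in y, so I used the midpoint, which the wrist camera and arm readings supported. The wrist torque was too noisy to show the screw's friction clearly.

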